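# Open the push-and-turn reagent jar

### The job

Open the white reagent jar held in the steel bracket: its grey safety cap with the grip bar only comes free while it is pressed firmly down and turned anticlockwise, and must not be forced. Then lift the cap off and set it down gently, grip bar up, wholly on the wooden board, and let go. Leave the pipette, the beaker, the timer and the amber bottle where they are.

Things in the scene. Friction and masses are not known exactly. Their poses are not given: they have to be found in the camera images.
- jar: White plastic jar, 90 mm across, 113 mm high to the foot of its neck, clamped in a steel bracket (plate 120 x 120 x 6 mm) fixed to the bench; at the left or right work place. Origin on the bench under its centre, z up its axis. Its +x and -x axes point at two gaps in the neck, marked by two ridges moulded on the shoulder beside the cap. The locked cap's underside is 125 mm above this origin.
- jar_gap (a point): Centre of the neck's top, 139 mm above the jar's origin, axes as the jar's. Inside the neck a spring holds the cap's lugs up in notches with 6 N (a few degrees of play). Pressed 5 mm or more (9 N; it bottoms at 10 mm, 12 N) the cap can turn; after 60 degrees the lugs meet the gaps (stops 13 degrees beyond), the cap rises 3 mm by itself if let, and lifts straight off (clear after 30 mm).
- cap: Grey plastic safety cap, 57 to 120 g: round ribbed skirt 66 mm across, flat top disc 29 mm above the underside, and on it the upright grip bar. Origin at the centre of the underside, z up, x along the bar. Locked at the start with its bar 60 degrees clockwise (seen from above) of the jar's x axis; it opens anticlockwise, when the bar lies in line with the jar's two ridges.
- cap_bar (a point): Centre of the cap's grip bar, 44 mm above the cap's underside; the bar is 56 mm long (cap x), 22 mm thick (cap y) and 30 mm tall (29 to 59 mm above the underside), with flat sides.
- springring (a joint): Spring ring (27 mm in diameter) in the jar's mouth, under the cap: 0 m with the cap locked, grows as the cap is pressed down, 0.010 at most; -0.003 when the cap is free or off. Stiffness 600 N/m.
- board: Wooden board, 220 mm (its x) by 260 mm (its y), 20 mm thick, fixed on the bench, with darker flush end battens at its y ends. Origin at the centre of its underside, z up. The pipette lies across it along y near its +x (far) edge; the rest, towards -x, is clear.
- pipette: Grey hand pipette lying on the board, 222 mm long along its y, 22 mm wide, about 26 mm high; origin in the middle of its underside, 65 to 80 mm towards +x from the board's centre. Not to be moved.
- beaker: Clear plastic beaker, 68 mm in diameter, 85 mm high, standing behind the jar (+x side), 115 to 135 mm from its axis. Origin at the centre of its underside. Not to be moved.
- timer: White kitchen timer, 30 x 70 x 65 mm (x, y, z), upright at the far side of the work. Origin at the centre of its underside. Not to be moved.
- bottle: Small closed amber bottle with a plain round cap, 60 mm in diameter, 130 mm high, standing upright between the jar and the board. Origin at the centre of its underside. Not to be opened or moved.
Not all that is in view belongs to the job. Of the things like the jar, leave any that is purple or yellow; of the rest the smaller one is meant.

How it is judged:
On the way, in this order (a step that is already met when the one before it is completed fails the run):
1. the cap is pressed down at least 3 mm against its spring (value of joint springring above 0.003 m), for 0.1 s.
2. the cap, still on the jar's neck, is turned to the gaps (bar within 20 degrees of the jar's x axis) (angle between the x axis of cap and the x axis of jar, either way round below 0.35 rad and horizontal distance between cap and jar below 0.01 m and z of cap in the frame of jar below 0.135 m), for 0.05 s.
At the end, for the whole second after the job is handed in: The cap stands at rest, bar up (tilt under 0.1 rad), flat on the board (underside within 5 mm of its top) with its centre within 80 mm (board x) and 100 mm (board y) of the board's centre; the bystanders stay within 30 mm of their places (x of cap in the frame of board between -0.08 and 0.08 m and y of cap in the frame of board between -0.1 and 0.1 m and z of cap in the frame of board between 0.015 and 0.025 m and angle between cap's own z axis and vertical below 0.1 rad and linear speed of cap below 0.02 m/s); the robot touches nothing.
It fails at once if the pipette, beaker, timer or amber bottle is moved more than 30 mm or knocked over (distance of any of pipette, beaker, timer, bottle from where it was at the start of the episode above 0.03 m or angle between any of pipette, beaker, timer, bottle's own z axis and vertical above 0.5 rad).
It fails at once if the cap is dropped onto the board or bench (faster than 0.6 m/s within 15 mm of the board's top) (height (world z) of cap below 0.035 m and linear speed of cap above 0.6 m/s).
It fails at once if the cap is forced: turned through its tooth (bar 26 to 49 degrees from the jar's x axis) while pressed less than 3 mm, or pulled up 4 mm there or in its locked notches (horizontal distance between cap and jar below 0.01 m and z of cap in the frame of jar below 0.138 m and angle between the x axis of cap and the x axis of jar, either way round above 0.45 rad and (z of cap in the frame of jar above 0.129 m or (value of joint springring below 0.003 m and angle between the x axis of cap and the x axis of jar, either way round below 0.85 rad))).
It also fails if it takes over 48 s, if anything falls off the work surface, if the arm or the gripper's body presses on something with over 40 N, if the wrist force passes 120 N, or if a joint passes its speed limit or range.

### The arm

A 6-joint arm with a two-finger parallel gripper is mounted at the origin on the work surface. World frame = base frame: x ahead of the robot, y to its left, z up, the work surface at z = 0. Lengths are in m, angles in rad, forces in N, time in s.
With the tool pointing down it reaches from about 0.3 to 0.75 m from the base axis. Payload 8.5 kg.
Tool frame: the origin (TCP) lies where the fingers leave the gripper's body, on its centre line; the fingertips stand finger_overhang ahead of it and the grasp point (between the pads) lies 54 mm ahead of it (finger_overhang is the distance from the TCP to the fingertips, in m); z points along the fingers, y is the line along which they close (so a half turn about z gives the same grasp; the last joint's range is limited). The gripper opens to 85 mm and grips with 20 to 120 N. Pads are 22 mm wide; open, the fingers measure 114 mm over their backs; the gripper's body (76 mm by 85 mm) begins 54 mm behind the grasp point. The pads swing forward as they close: fully open they stand 13 mm farther back than shut.
Start: joints at [-1.529, 0.381, 1.297, -0, 1.464, -0.215], TCP at [0.14, -0.532, 0.304] pointing down, gripper open.
Joint ranges: [-3.11, 3.11], [-0.89, 2.33], [0.22, 2.48], [-1.42, 4.56], [0.17, 2.85], [-2.88, 2.88]. Speed limits (rad/s): [2.39, 2.39, 3.14, 3.14, 3.14, 3.14].

### API

Orientations are given as a unit quaternion [w, x, y, z].
In Python, from bench import * gives the robot as it stands.
- The arm moves only by the shell command python3 -m handwheel 'ROWS' [OPENING] [FORCE]. ROWS is JSON, a list that holds one entry, the list of rows, each a list of 6 numbers: the shift along the tool's x, y, z in units of 25 mm (1.0 is 25 mm), then the turn, a rotation vector about the tool's x, y, z in units of 6 degrees (1.0 is 6 degrees). In form: [[[x, y, z, wx, wy, wz], ...]]. A call has 1 to 8 rows; each row is the pose to reach, as a shift and turn from the pose commanded when the call began, along the tool's axes at that moment; what a row does not reach only later rows make up. A row lasts 1/12 s, in which the tool goes at most 41.7 mm and 7.16 degrees, less where a joint would pass 70% of its speed; a pose out of reach is approached as far as the arm can. A call with a gripper value outside its range is refused whole. OPENING is the opening, from -1 (shut) to 1 (fully open), so that 0 is half open, set as the call begins (- or left out, the last holds). The fingers move at their own pace and stop on an object; FORCE is the grip in N (left out, the last holds). Time passes only in rows, so rows that repeat a pose let the fingers close. It gives the time, the measured TCP pose, the force, the opening and the grip force at its end, in the units of the state.
- get_obs(): the state, without advancing time (a new reading comes with each control period).
- snapshot(name): name is "scene" or "top"; returns a dict with "pixels" (400x640x3 uint8, red, green, blue), "K" (3x3 intrinsics, pixels), "world_from_camera" (4x4, takes a point from camera to world coordinates). Camera axes: x right, y down, z forward; pixel columns grow to the right and rows downward; lengths in m; the calibration is good to about 2 mm. A picture is of the moment at which its call begins. There is no depth.
- finish_job(): hands the job in; it is judged then, once.
Trained networks look in the newest picture that a camera, given by its name, has taken for a name from the list of things; names that differ only in an ending like _2 or _b are one class to them, and where a whole thing is asked for, a point or a joint stands for the part that bears it (a point fixed in the world has none). Each returns a list of dicts, best first, with "confidence" (0 to 1); they miss things now and then, are a little off and sometimes report something else, mostly with a low value. They report only what shows in the picture. A call takes as long as a camera call. They do not tell look-alikes from the thing itself.
- recognise(camera, name): "position" ([column, row] in pixels, amid what is visible of it).
- trace(camera, name): "mask" (400x640 bool, what is visible of it) and "position" ([column, row] in pixels, amid what is visible of it).
- mark_of(camera, name): "position" ([column, row] in pixels: a listed point, or the origin of a listed thing).
The state is a dict: "t": time; "joint_pos": joint angles; "qd": joint speeds; "joint_efforts": joint torques, N m; "ee_pos": TCP position; "orientation": TCP orientation; "wrist_force": force on the tool from outside, world axes, zero at the start; "moment": the same for the moment, N m; "width": opening from 0.0 (shut) to 1.0 (fully open); "gripper_force": force on a finger pad.
Only numpy, scipy, OpenCV 4.12 (cv2) and the standard library are available. Lean on these libraries where they do the work, as an engineer would, in place of code of your own. Each camera call takes 0.05 s, during which the arm holds its last target. There are 200 camera calls.

## Working session

There is one attempt and no reset: what is moved stays moved. The work goes in short steps, Python scripts to look and compute and a shell command to move; the robot and the scene stay as the last step left them, time stands still between calls to the robot, and variables do not carry over. Pictures are saved under pics/ and viewed, at most 10 in all, crops included, and the job is handed in when it is done.

```bash
ls; mkdir -p pics; cat > h.py <<'E'
from bench import *
import numpy as np, cv2
from scipy.spatial.transform import Rotation as R
def ray(s,px):
    K=np.array(s["K"]);T=np.array(s["world_from_camera"])
    d=T[:3,:3]@np.linalg.inv(K)@[px[0],px[1],1.];return T[:3,3],d
def atz(s,px,z):
    o,d=ray(s,px);return o+d*(z-o[2])/d[2]
def proj(s,p):
    T=np.linalg.inv(np.array(s["world_from_camera"]));c=T[:3,:3]@p+T[:3,3];q=np.array(s["K"])@c;return q[:2]/q[2]
E
python3 - <<'E'
from h import *
np.set_printoptions(precision=3,suppress=True)
o=get_obs();print(o)
for c in("scene","top"):
    s=snapshot(c);cv2.imwrite(f"pics/{c}0.png",s["pixels"][:,:,::-1])
    print(c,np.array(s["world_from_camera"])[:3,3])
    for n,z in(("jar",0),("jar_gap",.139),("cap",.125),("cap_bar",.169),("board",0),("pipette",.02),("beaker",0),("timer",0),("bottle",0)):
        for r in mark_of(c,n)[:5]:
            print(n,round(r["confidence"],2),np.array(r["position"]),atz(s,r["position"],z)[:2])
E
```

```text
pics
{'t': 0.0, 'joint_pos': array([-1.529,  0.381,  1.298, -0.   ,  1.464, -0.215]), 'qd': array([-0.   , -0.001,  0.001, -0.002, -0.   ,  0.002]), 'joint_efforts': array([  0.002, -44.846, -23.127,  -0.   ,   0.005,   0.   ]), 'ee_pos': array([ 0.14 , -0.532,  0.303]), 'orientation': array([-0.001,  0.992,  0.128,  0.   ]), 'wrist_force': array([-0.529, -0.899, -0.018]), 'moment': array([-0.007,  0.021,  0.014]), 'gripper_force': 0.0, 'width': 1.0000963815580441}
scene [ 1.354 -0.626  0.807]
jar 0.95 [211.5 280.1] [ 0.547 -0.394]
jar 0.88 [272.8 246.2] [ 0.527 -0.212]
jar 0.84 [359.4 155.2] [0.295 0.266]
jar 0.79 [208.6 218.3] [ 0.317 -0.3  ]
jar_gap 0.85 [199.9 235.5] [ 0.543 -0.398]
jar_gap 0.81 [271.4 201.9] [ 0.526 -0.204]
jar_gap 0.66 [193.  161.3] [ 0.227 -0.284]
jar_gap 0.59 [362.8 104. ] [0.213 0.341]
cap 0.66 [270.4 212.4] [ 0.545 -0.219]
cap_bar 0.82 [271.8 195.4] [ 0.541 -0.208]
board 0.94 [404.  195.2] [0.559 0.225]
pipette 0.65 [429.1 199.9] [0.639 0.245]
beaker 0.64 [293.7 280.2] [ 0.663 -0.234]
timer 0.73 [398.2 270.5] [ 0.785 -0.008]
bottle 0.7 [317.7 200.4] [ 0.428 -0.   ]
bottle 0.44 [398.4 265.9] [0.774 0.003]
top [ 0.272 -0.069  1.398]
jar 0.98 [393.5 272.3] [ 0.328 -0.304]
jar 0.94 [367.3 204. ] [ 0.531 -0.221]
jar 0.93 [200.  278.6] [0.28  0.271]
jar 0.67 [421.7 202.3] [ 0.545 -0.388]
jar_gap 0.94 [371.5 192. ] [ 0.54  -0.216]
jar_gap 0.8 [179.1 276.4] [0.282 0.294]
jar_gap 0.73 [432.1 194. ] [ 0.543 -0.385]
jar_gap 0.66 [292.5 235.1] [ 0.408 -0.003]
jar_gap 0.55 [406.8 270.4] [ 0.329 -0.317]
cap 0.73 [367.6 194.2] [ 0.536 -0.207]
cap_bar 0.8 [372.2 189. ] [ 0.542 -0.214]
board 0.71 [225.9 188.7] [0.557 0.219]
pipette 0.8 [222.4 163. ] [0.633 0.233]
beaker 0.84 [371.8 163.7] [ 0.66  -0.231]
beaker 0.39 [225.7 186.1] [0.565 0.22 ]
timer 0.78 [303.7 122.2] [ 0.787 -0.01 ]
```

View pics/scene0.png

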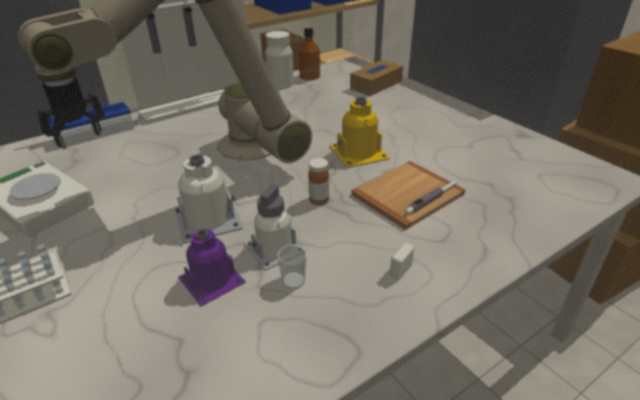

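View pics/top0.png

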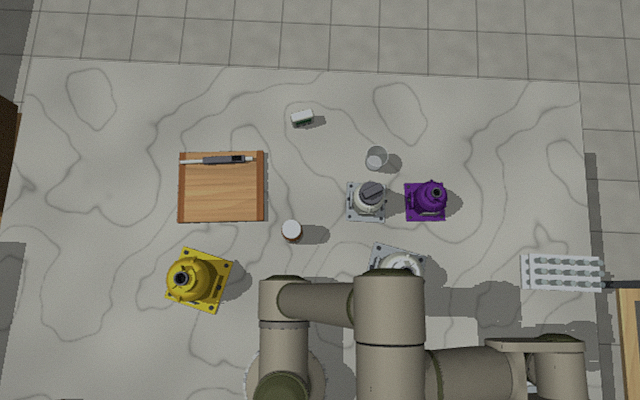

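```bash
python3 - <<'E'
import cv2
a=cv2.imread("pics/top0.png")[150:310,330:450];b=cv2.imread("pics/scene0.png")[170:310,170:310]
a=cv2.resize(a,(390,520),interpolation=3);b=cv2.resize(b,(400,520)[:1]+(520,),interpolation=3)
cv2.imwrite("pics/crop0.png",cv2.hconcat([a,b]))
E
```

```text
(no output)
```

View pics/crop0.png

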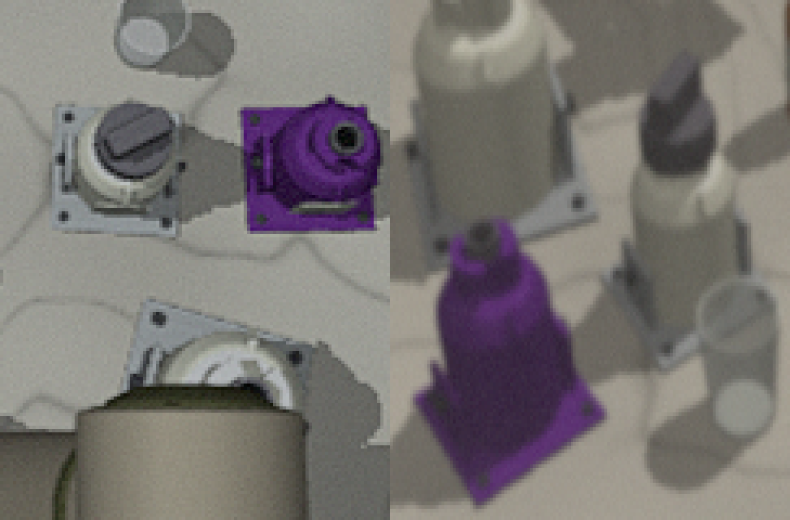

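The jar-like things are purple (211,280), yellow (359,155), a big white jar (208,218) and a small white jar with the grey cap (273,246; top view 370,195). The crop confirms the last one: it is neither purple nor yellow, and it is smaller than the other white jar. Next I'll refine its pose and the bar yaw.

```bash
cat > fit.py <<'E'
from h import *
from scipy.optimize import differential_evolution as DE
np.set_printoptions(precision=4,suppress=True)
def bar_fit(x0,zt,cams=("scene","top")):
    V=[]
    for c in cams:
        s=snapshot(c);g=cv2.GaussianBlur(cv2.cvtColor(s["pixels"],cv2.COLOR_RGB2GRAY).astype(np.float32),(0,0),.8)
        V.append((s,cv2.magnitude(cv2.Sobel(g,5,1,0),cv2.Sobel(g,5,0,1))))
    u=np.linspace(-1,1,40);o=np.ones(40)
    rect=np.r_[np.c_[u*.028,o*.011],np.c_[u*.028,-o*.011],np.c_[o[:16]*.028,u[::3][:14].repeat(2)[:16]*.011],np.c_[-o[:16]*.028,u[::3][:14].repeat(2)[:16]*.011]]
    t=np.linspace(0,2*np.pi,80);disc=np.c_[.033*np.cos(t),.033*np.sin(t)]
    def cost(p,k=None):
        c,s_=np.cos(p[2]),np.sin(p[2]);f=0
        for s,m in V:
            for pts,z in((rect,zt),(disc,zt-.030)):
                w=np.c_[pts@np.array([[c,s_],[-s_,c]])+p[:2],np.full(len(pts),z)]
                T=np.linalg.inv(np.array(s["world_from_camera"]));q=(w@T[:3,:3].T+T[:3,3])@np.array(s["K"]).T
                q=(q[:,:2]/q[:,2:]).astype(np.float32)
                f-=cv2.remap(m,q[:,0],q[:,1],1).mean()
        return f
    r=DE(cost,[(x0[0]-.015,x0[0]+.015),(x0[1]-.015,x0[1]+.015),(x0[2]-.5,x0[2]+.5)],seed=1)
    return r.x,r.fun
E
python3 - <<'E'
from fit import *
import bench
print("overhang",getattr(bench,"finger_overhang",None))
for c in(("scene","top"),("top",),("scene",)):
    x,f=bar_fit((.54,-.212,-1.1),.184,c);print(c,x,np.degrees(x[2]),f)
x,f=bar_fit((.54,-.212,-1.1),.184)
o=get_obs();Rt=R.from_quat(np.roll(o["orientation"],-1)).as_matrix()
print(Rt); d=np.r_[x[:2],.35]-o["ee_pos"];print("tool shift units",Rt.T@d/.025)
E
```

```text
overhang 0.0726
('scene', 'top') [ 0.5342 -0.2124 -0.8831] -50.595633209247815 -376.23193359375
('top',) [ 0.5331 -0.212  -0.7139] -40.901317175768604 -253.37939453125
('scene',) [ 0.555  -0.2219 -1.5978] -91.5466275371861 -174.31948852539062
[[ 0.9672  0.254  -0.    ]
 [ 0.254  -0.9672 -0.0001]
 [-0.      0.0001 -1.    ]]
tool shift units [18.4987 -8.3642 -1.8437]
```

```bash
python3 - <<'E'
from h import *
im=[]
for c,(u,v) in(("top",(370,195)),("scene",(271,205))):
    s=snapshot(c);a=s["pixels"][v-20:v+20,u-20:u+20,::-1]
    im.append(cv2.resize(np.ascontiguousarray(a),(400,400),interpolation=cv2.INTER_CUBIC)) 
im=cv2.convertScaleAbs(cv2.hconcat(im),alpha=1.6)
cv2.imwrite("pics/z.png",im)
E
```

```text
(no output)
```

View pics/z.png

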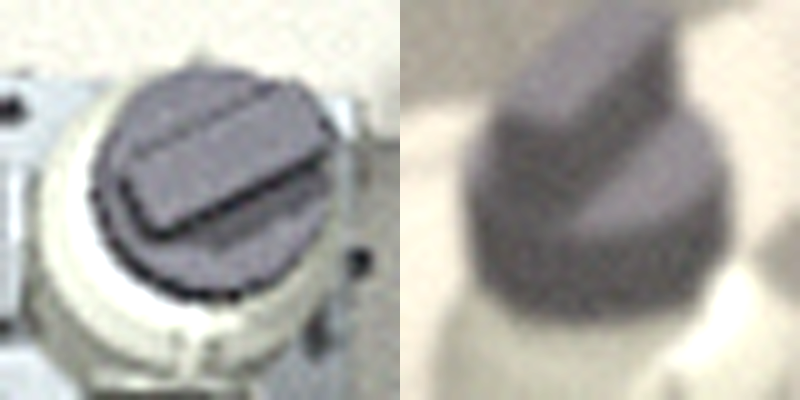

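The top crop shows the bar's top face with corners near (130,160), (280,82), (330,142) and (165,228). The two ridges are near (203,55) and (188,345). I'll convert these to world positions.

```bash
python3 - <<'E'
from h import *
np.set_printoptions(precision=4,suppress=True)
s=snapshot("top")
P=lambda X,Y,z:atz(s,((X+.5)/10-.5+350,(Y+.5)/10-.5+175),z)
c=np.array([P(*q,.184) for q in((130,160),(280,82),(330,142),(165,228))]);print(c,"mean",c.mean(0))
a=(c[1]+c[2]-c[0]-c[3])/2;print("len",np.hypot(*a[:2]),"yaw",np.degrees(np.arctan2(a[1],a[0])))
for e in(c[1]-c[0],c[2]-c[3]):print(np.hypot(*e[:2]),np.degrees(np.arctan2(e[1],e[0])))
r=P(203,55,.113)-P(188,345,.113);print("ridge",r,np.degrees(np.arctan2(r[1],r[0])))
S=snapshot("scene")
Q=lambda X,Y,z:atz(S,((X+.5)/10-.5+251,(Y+.5)/10-.5+185),z)
# scene: near top-face edge (540,120)->(672,20), skirt foot bottom
e=Q(672-400,25,.184)-Q(560-400,125,.184);print("scene edge",e,np.degrees(np.arctan2(e[1],e[0])))
E
```

```text
[[ 0.5331 -0.1869  0.184 ]
 [ 0.5567 -0.2267  0.184 ]
 [ 0.5408 -0.2406  0.184 ]
 [ 0.5149 -0.1968  0.184 ]] mean [ 0.5364 -0.2127  0.184 ]
len 0.04860734389436402 yaw -59.39188274111241
0.04634895503238872 -59.370354636461414
0.050865739009258656 -59.41149918962671
ridge [ 0.0844 -0.0021  0.    ] -1.4121200927129582
scene edge [-0.0203  0.0423  0.    ] 115.61929107240964
```

```bash
python3 -m handwheel '[[[1.2,-0.5,-0.3,0,0,0.8],[2.4,-1.0,-0.6,0,0,1.6],[3.6,-1.5,-0.9,0,0,2.4],[4.8,-2.1,-1.1,0,0,3.2],[6.0,-2.6,-1.1,0,0,4.0],[7.2,-3.2,-1.1,0,0,4.8],[8.4,-3.7,-1.1,0,0,5.5],[9.3,-4.2,-1.1,0,0,6.2]]]' 1 80
cat > go.py <<'E'
from h import *
import sys
np.set_printoptions(precision=3,suppress=True)
# go.py x y z psi_deg : shift in tool axes/units from the measured pose
x,y,z,psi=map(float,sys.argv[1:5]);o=get_obs()
M=R.from_quat(np.roll(o["orientation"],-1)).as_matrix();p=np.radians(psi)
D=np.array([[np.cos(p),np.sin(p),0],[np.sin(p),-np.cos(p),0],[0,0,-1]])
print("t",o["t"],"ee",o["ee_pos"],"psi",np.degrees(np.arctan2(M[1,0],M[0,0])),"tilt",np.degrees(np.arccos(-M[2,2])),"F",o["wrist_force"],"Mz",o["moment"],"w",o["width"],"gf",o["gripper_force"])
print("shift",M.T@(np.array([x,y,z])-o["ee_pos"])/.025,"turn",R.from_matrix(M.T@D).as_rotvec(degrees=True)/6)
E
python3 go.py .5365 -.213 .31 -60
```

```text
t: 2.17
ee_pos: [0.3394, -0.3698, 0.3316]
orientation: [0.0, 0.981, -0.196, 0.0]
wrist_force: [-0.9, 0.3, -0.3]
width: 1.006
gripper_force: 0.0
t 2.1667 ee [ 0.339 -0.37   0.332] psi -22.649014434130365 tilt 0.030338008982123 F [-0.878  0.26  -0.253] Mz [ 0.049  0.04  -0.051] w 1.0058012304875543 gf 0.0
shift [ 4.858 -8.826  0.866] turn [-0.001 -0.005  6.225]
```

```bash
python3 -m handwheel '[[[0.6,-1.1,0,0,0,0.8],[1.2,-2.2,0,0,0,1.6],[1.9,-3.3,0,0,0,2.4],[2.5,-4.4,0.1,0,0,3.2],[3.1,-5.5,0.2,0,0,4.0],[3.7,-6.6,0.4,0,0,4.8],[4.3,-7.7,0.6,0,0,5.5],[4.85,-8.8,0.9,0,0,6.2]]]' 
python3 -m handwheel '[[[0,0,0,0,0,0],[0,0,0,0,0,0],[0,0,0,0,0,0]]]'
python3 go.py .5365 -.213 .229 -60
python3 - <<'E'
from h import *
s=snapshot("scene");cv2.imwrite("pics/s1.png",cv2.resize(s["pixels"][120:260,190:370,::-1],(720,560),interpolation=3))
E
```

```text
t: 2.83
ee_pos: [0.5353, -0.2133, 0.3091]
orientation: [0.0, 0.867, -0.499, 0.001]
wrist_force: [0.6, -0.1, -0.1]
width: 1.004
gripper_force: 0.0
t: 3.08
ee_pos: [0.5339, -0.2147, 0.309]
orientation: [0.0, 0.868, -0.497, -0.0]
wrist_force: [0.2, -0.2, 0.4]
width: 1.004
gripper_force: 0.0
t 3.0833 ee [ 0.534 -0.215  0.309] psi -59.63086888954078 tilt 0.01659285345314171 F [ 0.228 -0.239  0.361] Mz [-0.072  0.03   0.004] w 1.0038377518996269 gf 0.0
shift [-0.004 -0.126  3.199] turn [ 0.003 -0.001  0.062]
```

View pics/s1.png

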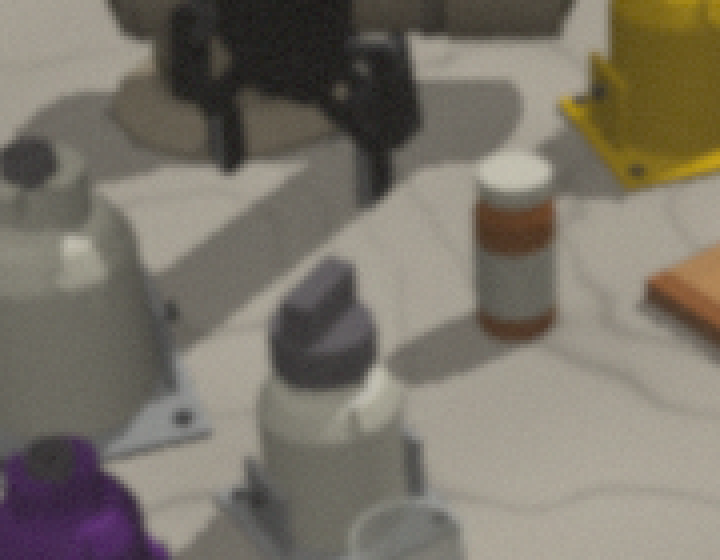

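The fingers (crop 230,165 and 370,200) stand either side of the bar (315,290). Now I'll go down with the gripper open.

```bash
python3 -m handwheel '[[[0,-0.1,0.5,0,0,0],[0,-0.1,1.1,0,0,0],[0,-0.1,1.7,0,0,0],[0,-0.1,2.3,0,0,0],[0,-0.1,2.8,0,0,0],[0,-0.1,3.2,0,0,0],[0,-0.1,3.2,0,0,0],[0,-0.1,3.2,0,0,0]]]' 
python3 -m handwheel '[[[0,0,0,0,0,0],[0,0,0,0,0,0],[0,0,0,0,0,0],[0,0,0,0,0,0],[0,0,0,0,0,0],[0,0,0,0,0,0]]]' -1 30
python3 go.py .5365 -.213 .229 -60
```

```text
t: 3.8
ee_pos: [0.536, -0.2138, 0.2292]
orientation: [0.0, 0.867, -0.498, 0.0]
wrist_force: [0.7, -0.3, 0.1]
width: 0.996
gripper_force: 0.0
t: 4.3
ee_pos: [0.5363, -0.2131, 0.2293]
orientation: [-0.0, 0.867, -0.498, 0.0]
wrist_force: [0.3, 0.9, 0.9]
width: 0.252
gripper_force: 34.7
t 4.3 ee [ 0.536 -0.213  0.229] psi -59.67877407340653 tilt 0.03720776740737635 F [0.272 0.891 0.858] Mz [ 0.073 -0.074  0.04 ] w 0.251739569850962 gf 34.7425639629364
shift [-0.001 -0.008  0.012] turn [-0.004 -0.004  0.054]
```

The opening is 21 mm on the bar with almost no side force. Next: a firmer grip, then press down.

```bash
python3 -m handwheel '[[[0,0,0,0,0,0],[0,0,0,0,0,0],[0,0,0.08,0,0,0],[0,0,0.16,0,0,0],[0,0,0.24,0,0,0],[0,0,0.32,0,0,0],[0,0,0.32,0,0,0],[0,0,0.32,0,0,0]]]' -1 90
python3 go.py .5365 -.213 .221 -60
```

```text
t: 4.97
ee_pos: [0.5363, -0.2131, 0.2218]
orientation: [0.0, 0.867, -0.498, 0.001]
wrist_force: [-2.0, 1.4, 8.4]
width: 0.239
gripper_force: 91.1
t 4.9667 ee [ 0.536 -0.213  0.222] psi -59.67829802312817 tilt 0.0704853054305607 F [-2.015  1.399  8.438] Mz [0.312 0.336 0.008] w 0.2393309650915672 gf 91.08806133270264
shift [-0.002 -0.008  0.034] turn [-0.006 -0.01   0.054]
```

```bash
python3 -m handwheel '[[[0,0,0.04,0,0,0],[0,0,0.08,0,0,0],[0,0,0.08,0,0,0],[0,0,0.08,0,0,0]]]'
python3 -m handwheel '[[[0,0,0,0,0,0]]]'
python3 -m handwheel '[[[0,0,0,0,0,0]]]'
```

```text
t: 5.3
ee_pos: [0.5363, -0.2131, 0.2201]
orientation: [0.0, 0.867, -0.498, 0.001]
wrist_force: [-3.4, 2.1, 10.8]
width: 0.242
gripper_force: 91.2
t: 5.38
ee_pos: [0.5363, -0.2131, 0.2201]
orientation: [0.0, 0.867, -0.498, 0.001]
wrist_force: [-3.1, 1.2, 10.2]
width: 0.243
gripper_force: 91.2
t: 5.47
ee_pos: [0.5363, -0.2131, 0.2201]
orientation: [0.0, 0.867, -0.498, 0.001]
wrist_force: [-2.3, 1.1, 10.9]
width: 0.244
gripper_force: 91.2
```

```bash
python3 -m handwheel '[[[0,0,0,0,0,-0.3],[0,0,0,0,0,-0.7],[0,0,0,0,0,-1.1],[0,0,0,0,0,-1.5],[0,0,0,0,0,-1.9],[0,0,0,0,0,-2.3],[0,0,0,0,0,-2.5],[0,0,0,0,0,-2.5]]]'
python3 go.py .5365 -.213 .219 0
```

```text
t: 6.13
ee_pos: [0.5368, -0.2135, 0.2204]
orientation: [0.0, 0.925, -0.38, 0.002]
wrist_force: [0.4, -0.4, 10.1]
width: 0.242
gripper_force: 91.5
t 6.1333 ee [ 0.537 -0.214  0.22 ] psi -44.61784153190524 tilt 0.2030115590851965 F [ 0.37  -0.44  10.116] Mz [0.148 0.001 0.085] w 0.24181710719949528 gf 91.52953505516052
shift [-0.022 -0.007  0.055] turn [ 0.007 -0.034 -7.436]
```

Low torque, and still pressed at 10 N, so I'll keep turning.

```bash
python3 -m handwheel '[[[0,0,0,0,0,-0.6],[0,0,0,0,0,-1.2],[0,0,0,0,0,-1.8],[0,0,0,0,0,-2.4],[0,0,0,0,0,-3.0],[0,0,0,0,0,-3.5],[0,0,0,0,0,-4.0],[0,0,0,0,0,-4.0]]]'
python3 go.py .5365 -.213 .219 0
```

```text
t: 6.8
ee_pos: [0.5368, -0.2136, 0.2204]
orientation: [0.001, 0.984, -0.178, 0.002]
wrist_force: [0.4, -0.6, 10.8]
width: 0.237
gripper_force: 91.5
t 6.8 ee [ 0.537 -0.214  0.22 ] psi -20.530289184818677 tilt 0.21939201703953867 F [ 0.36  -0.633 10.801] Mz [ 0.03  -0.04   0.059] w 0.23698839380548256 gf 91.5102481842041
shift [-0.021 -0.017  0.056] turn [ 0.014 -0.034 -3.422]
```

```bash
python3 -m handwheel '[[[0,0,0,0,0,-0.6],[0,0,0,0,0,-1.2],[0,0,0,0,0,-1.8],[0,0,0,0,0,-2.4],[0,0,0,0,0,-2.9],[0,0,0,0,0,-3.4],[0,0,0,0,0,-3.4],[0,0,0,0,0,-3.4]]]'
python3 go.py .5365 -.213 .219 0
```

```text
t: 7.47
ee_pos: [0.5369, -0.2136, 0.2204]
orientation: [0.001, 1.0, -0.002, 0.002]
wrist_force: [0.4, -0.4, 9.3]
width: 0.238
gripper_force: 91.5
t 7.4667 ee [ 0.537 -0.214  0.22 ] psi -0.2647223043702019 tilt 0.22516634576003877 F [ 0.417 -0.36   9.303] Mz [ 0.071 -0.055  0.101] w 0.2378821956840078 gf 91.50075674057007
shift [-0.015 -0.024  0.056] turn [ 0.021 -0.031 -0.044]
```

```bash
python3 -m handwheel '[[[0,0,-0.08,0,0,0],[0,0,-0.16,0,0,0],[0,0,-0.24,0,0,0],[0,0,-0.32,0,0,0],[0,0,-0.4,0,0,0],[0,0,-0.4,0,0,0]]]'
python3 -m handwheel '[[[0,0,-0.06,0,0,0],[0,0,-0.12,0,0,0],[0,0,-0.18,0,0,0],[0,0,-0.2,0,0,0],[0,0,-0.2,0,0,0]]]'
python3 - <<'E'
from h import *
s=snapshot("scene");cv2.imwrite("pics/s2.png",cv2.resize(s["pixels"][150:270,210:350,::-1],(700,600),interpolation=3))
E
```

```text
t: 7.97
ee_pos: [0.5368, -0.2136, 0.23]
orientation: [0.001, 1.0, -0.003, 0.001]
wrist_force: [2.9, -1.7, 4.1]
width: 0.239
gripper_force: 91.0
t: 8.38
ee_pos: [0.5359, -0.2129, 0.2333]
orientation: [-0.001, 1.0, -0.002, -0.001]
wrist_force: [-0.3, 0.4, -0.6]
width: 0.243
gripper_force: 90.2
```

View pics/s2.png

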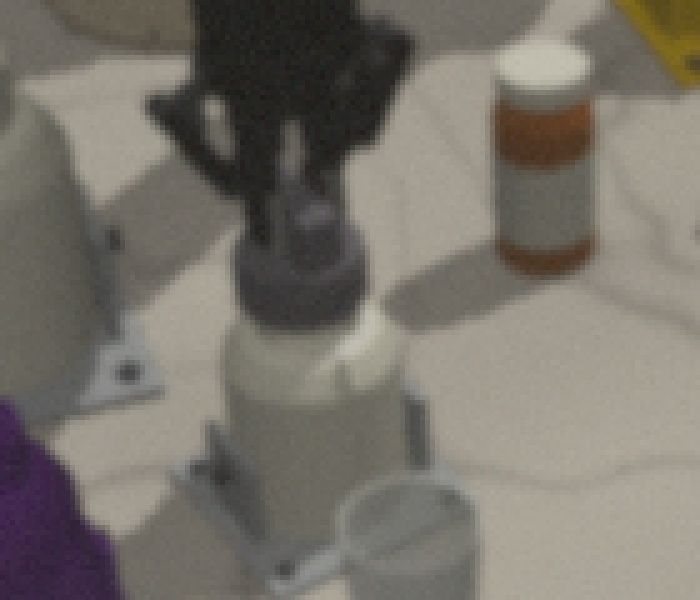

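The bar (315,225) now points along the jar's x axis, and the cap is free with no pull on the wrist. Now I'll lift straight up.

```bash
python3 -m handwheel '[[[0,0,-0.15,0,0,0],[0,0,-0.4,0,0,0],[0,0,-0.7,0,0,0],[0,0,-1.0,0,0,0],[0,0,-1.3,0,0,0],[0,0,-1.7,0,0,0],[0,0,-2.2,0,0,0],[0,0,-2.8,0,0,0]]]'
python3 go.py .53 .222 .303 0
```

```text
t: 9.1
ee_pos: [0.5361, -0.2131, 0.3048]
orientation: [-0.0, 1.0, -0.003, -0.0]
wrist_force: [0.8, -0.4, -0.2]
width: 0.241
gripper_force: 90.2
t 9.1 ee [ 0.536 -0.213  0.305] psi -0.28839161716289186 tilt 0.03702508697695496 F [ 0.766 -0.381 -0.213] Mz [-0.024 -0.025 -0.024] w 0.24084367847317167 gf 90.19089102745056
shift [ -0.33  -17.402   0.08 ] turn [-0.003  0.005 -0.048]
```

```bash
python3 -m handwheel '[[[0,-0.5,0,0,0,0],[0,-1.5,0,0,0,0],[0,-2.7,0,0,0,0],[0,-3.9,0,0,0,0],[0,-5.1,0,0,0,0],[-0.1,-6.3,0,0,0,0],[-0.1,-7.5,0,0,0,0],[-0.1,-8.7,0,0,0,0]]]'
python3 -m handwheel '[[[0,-1.2,0,0,0,0],[0,-2.4,0,0,0,0],[-0.1,-3.6,0,0,0,0],[-0.2,-4.8,0,0,0,0],[-0.2,-6.0,0,0,0,0],[-0.2,-7.2,0,0,0,0],[-0.2,-8.1,0,0,0,0],[-0.2,-8.7,0,0,0,0]]]'
python3 -m handwheel '[[[0,0,0,0,0,0],[0,0,0,0,0,0]]]'
python3 - <<'E'
from h import *
for c in("scene","top"):
    s=snapshot(c);print(c)
    cv2.imwrite(f"pics/{c}3.png",s["pixels"][:,:,::-1])
    for n,z in(("cap",.2),("board",0.0),("pipette",.02)):
        for r in mark_of(c,n)[:2]:print(n,round(r["confidence"],2),np.round(r["position"]),atz(s,r["position"],z)[:2].round(3))
a=cv2.imread("pics/scene3.png")[80:240,310:490];b=cv2.imread("pics/top3.png")[120:280,160:340]
cv2.imwrite("pics/c3.png",cv2.resize(cv2.hconcat([a,b]),(800,356)))
E
python3 go.py .53 .222 .13 0
```

```text
t: 9.77
ee_pos: [0.534, 0.0066, 0.3038]
orientation: [-0.0, 1.0, -0.002, -0.0]
wrist_force: [0.5, 0.5, -1.1]
width: 0.243
gripper_force: 90.2
t: 10.43
ee_pos: [0.5297, 0.2248, 0.3036]
orientation: [-0.0, 1.0, -0.001, -0.0]
wrist_force: [0.0, -0.9, -1.1]
width: 0.239
gripper_force: 90.2
t: 10.6
ee_pos: [0.5302, 0.2227, 0.3036]
orientation: [0.0, 1.0, -0.002, -0.0]
wrist_force: [0.7, -0.7, -1.1]
width: 0.245
gripper_force: 90.2
scene
cap 0.81 [400. 135.] [0.537 0.207]
cap 0.65 [430. 197.] [0.797 0.056]
board 0.79 [407. 196.] [0.566 0.229]
pipette 0.65 [429. 200.] [0.638 0.246]
top
cap 0.61 [212. 182.] [0.533 0.215]
board 0.9 [224. 188.] [0.557 0.225]
pipette 0.83 [217. 161.] [0.639 0.249]
t 11.0 ee [0.531 0.221 0.304] psi -0.33825610421483343 tilt 0.0064587101150461014 F [ 0.857  0.094 -0.74 ] Mz [-0.008  0.009  0.007] w 0.24113171122406296 gf 90.18524050712585
shift [-0.041 -0.027  6.96 ] turn [ 0.    -0.001 -0.056]
```

View pics/c3.png

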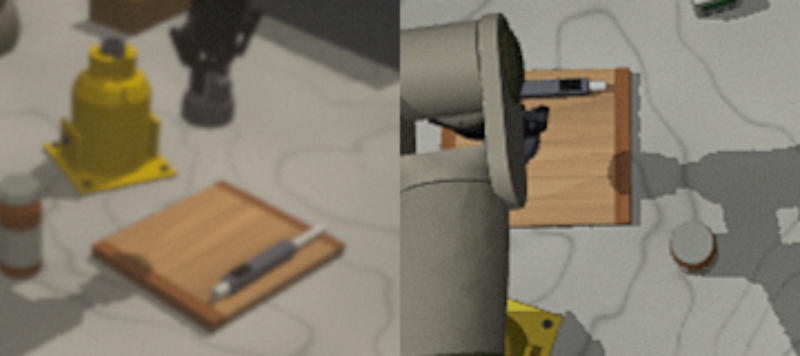

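The cap hangs upright (crop 208,108) over the clear part of the board. I'll lower it to just above the surface.

```bash
python3 -m handwheel '[[[0,0,0.5,0,0,0],[0,0,1.4,0,0,0],[0,0,2.4,0,0,0],[0,0,3.4,0,0,0],[0,0,4.4,0,0,0],[0,0,5.4,0,0,0],[0,0,6.1,0,0,0],[0,0,6.6,0,0,0]]]'
python3 -m handwheel '[[[0,0,0.04,0,0,0],[0,0,0.08,0,0,0],[0,0,0.12,0,0,0],[0,0,0.16,0,0,0],[0,0,0.2,0,0,0],[0,0,0.24,0,0,0]]]'
python3 -m handwheel '[[[0,0,0.02,0,0,0],[0,0,0.04,0,0,0],[0,0,0.06,0,0,0],[0,0,0.08,0,0,0]]]'
```

```text
t: 11.67
ee_pos: [0.5305, 0.2215, 0.137]
orientation: [0.0, 1.0, -0.003, -0.001]
wrist_force: [-0.1, 0.3, -0.5]
width: 0.236
gripper_force: 90.2
t: 12.17
ee_pos: [0.5311, 0.2219, 0.1335]
orientation: [-0.0, 1.0, -0.003, 0.001]
wrist_force: [-0.4, -0.2, -1.6]
width: 0.241
gripper_force: 90.1
t: 12.5
ee_pos: [0.5309, 0.2219, 0.1309]
orientation: [-0.0, 1.0, -0.002, 0.0]
wrist_force: [-1.0, -0.3, -0.9]
width: 0.24
gripper_force: 90.1
```

```bash
python3 -m handwheel '[[[0,0,0.04,0,0,0],[0,0,0.08,0,0,0],[0,0,0.12,0,0,0],[0,0,0.16,0,0,0]]]'
python3 -m handwheel '[[[0,0,0.02,0,0,0],[0,0,0.04,0,0,0],[0,0,0.06,0,0,0]]]'
python3 -m handwheel '[[[0,0,0.02,0,0,0],[0,0,0.04,0,0,0],[0,0,0.06,0,0,0]]]'
```

```text
t: 12.83
ee_pos: [0.5309, 0.2218, 0.1268]
orientation: [0.0, 1.0, -0.002, -0.0]
wrist_force: [-0.9, 0.2, -0.3]
width: 0.241
gripper_force: 90.1
t: 13.08
ee_pos: [0.5309, 0.2218, 0.1254]
orientation: [-0.0, 1.0, -0.003, 0.0]
wrist_force: [-0.8, 0.2, -1.1]
width: 0.241
gripper_force: 90.1
t: 13.33
ee_pos: [0.5309, 0.2219, 0.1245]
orientation: [-0.0, 1.0, -0.002, 0.0]
wrist_force: [-3.2, 0.2, 9.1]
width: 0.239
gripper_force: 91.4
```

Contact on the board at 9 N, at the expected height of 0.1245. I'll let go, first easing the fingers open, then lifting straight up.

```bash
python3 -m handwheel '[[[0,0,0,0,0,0],[0,0,0,0,0,0],[0,0,0,0,0,0],[0,0,0,0,0,0],[0,0,0,0,0,0],[0,0,0,0,0,0],[0,0,0,0,0,0]]]' 0.3 20
python3 -m handwheel '[[[0,0,-0.3,0,0,0],[0,0,-0.8,0,0,0],[0,0,-1.5,0,0,0],[0,0,-2.3,0,0,0],[0,0,-3.3,0,0,0],[0,0,-4.3,0,0,0],[0,0,-5.2,0,0,0],[0,0,-6.0,0,0,0]]]'
python3 -m handwheel '[[[0,0.5,0,0,0,0],[0,1.5,0,0,0,0],[0,2.7,0,0,0,0],[0,3.9,0,0,0,0],[0,5,0,0,0,0],[0,5.6,0,0,0,0],[0,6,0,0,0,0],[0,6,0,0,0,0]]]'
python3 - <<'E'
from h import *
for c in("scene","top"):
    s=snapshot(c);print(c)
    cv2.imwrite(f"pics/{c}4.png",s["pixels"][:,:,::-1])
    for n,z in(("cap",.02),("cap_bar",.064),("board",0),("pipette",.02),("beaker",0),("timer",0),("bottle",0)):
        for r in mark_of(c,n)[:1]:print(n,round(r["confidence"],2),np.round(r["position"]),atz(s,r["position"],z)[:2].round(3))
a=cv2.imread("pics/scene4.png")[130:290,250:480];b=cv2.imread("pics/top4.png")[110:270,160:390]
cv2.imwrite("pics/c4.png",cv2.resize(cv2.hconcat([a,b]),(800,278)))
E
```

```text
t: 13.92
ee_pos: [0.5309, 0.2219, 0.1239]
orientation: [-0.0, 1.0, -0.003, -0.0]
wrist_force: [0.6, -0.8, -0.2]
width: 0.646
gripper_force: 0.0
t: 14.58
ee_pos: [0.5308, 0.2218, 0.2763]
orientation: [-0.0, 1.0, -0.002, 0.001]
wrist_force: [1.2, 0.2, 0.1]
width: 0.651
gripper_force: 0.0
t: 15.25
ee_pos: [0.5301, 0.0702, 0.2738]
orientation: [0.0, 1.0, -0.004, -0.0]
wrist_force: [0.4, -0.9, -0.3]
width: 0.648
gripper_force: 0.0
scene
cap 0.68 [397. 185.] [0.527 0.222]
cap_bar 0.84 [398. 176.] [0.541 0.21 ]
board 0.82 [404. 196.] [0.562 0.223]
pipette 0.91 [430. 198.] [0.634 0.253]
beaker 0.7 [297. 281.] [ 0.669 -0.227]
timer 0.55 [401. 268.] [0.783 0.003]
bottle 0.64 [317. 199.] [0.423 0.002]
top
board 0.93 [227. 189.] [0.556 0.215]
pipette 0.57 [219. 160.] [0.642 0.243]
beaker 0.97 [371. 163.] [ 0.662 -0.228]
timer 0.85 [301. 123.] [ 0.784 -0.003]
bottle 0.57 [291. 234.] [0.426 0.008]
```

View pics/c4.png

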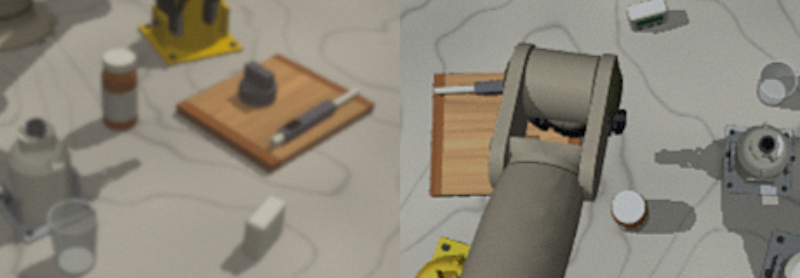

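The cap stands upright with its bar up (crop 257,85) on the clear part of the board. The jar is open and the bystanders have not moved.

```bash
python3 -c "
from bench import *
print(finish_job())"
```

```text
the job is handed in; nothing more can be done
None
```

The white jar is open, and its cap stands bar up on the clear part of the wooden board, released. The last picture shows the pipette, beaker, timer and amber bottle still in place. I handed the job in at about 15 s, but the hand-in returned no verdict.

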